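# Load the marking station and set its carriage to the index from the home side

### The arm

A 7-joint arm with a two-finger parallel gripper is mounted at the origin on the work surface; the furniture and walls round the work are solid. World frame = base frame: x ahead of the robot, y to its left, z up, the work surface at z = 0. Lengths are in m, angles in rad, forces in N, time in s.
With the tool pointing down it reaches from about 0.425 to 0.95 m from the base axis. Payload 4.7 kg.
Tool frame: the origin (TCP) lies at the very end of the fingers, on their centre line; the grasp point (between the pads) lies 19 mm behind it (manip.grip_point_offset is the distance from the TCP to the grasp point, in m); z points along the fingers, y is the line along which they close (so a half turn about z gives the same grasp; the last joint's range is limited). The gripper opens to 85 mm and grips with 20 to 120 N. Pads are 22 mm wide; open, the fingers measure 114 mm over their backs; the gripper's body (76 mm by 85 mm) begins 54 mm behind the grasp point. The pads swing forward as they close: fully open they stand 13 mm farther back than shut.
Start: joints at [-1.201, 0.469, -0.049, 1.532, 0.024, 1.141, -0.082], TCP at [0.262, 0.622, 0.231] pointing down, gripper open.
Joint ranges: [-2.59, 2.59], [-0.33, 1.99], [-1.39, 1.29], [0.1, 2.45], [-1.04, 4.18], [0.21, 1.99], [-2.66, 2.66]. Speed limits (rad/s): [2.57, 2.57, 3.14, 3.14, 3.14, 3.14, 3.14].

### API

Orientations are given as a unit quaternion [w, x, y, z].
In Python, from rig import manip, eyes gives the robot as it stands.
- The arm moves only by the tool send_rows, never from a script. Its argument "commands" is one flat list of numbers, 7 for each row, row after row: the shift along the world's x, y, z in cm, then the turn, a rotation vector about the world's x, y, z in rad, then the opening, from -1 (shut) to 1 (fully open), so that 0 is half open. A call has 1 to 10 rows; each row is the pose to reach, as a shift and turn from the pose commanded when the call began; what a row does not reach only later rows make up. A row lasts 1/8 s, in which the tool goes at most 62.5 mm and 10.7 degrees, less where a joint would pass 70% of its speed; a pose out of reach is approached as far as the arm can. A call with a gripper value outside its range is refused whole. The fingers move at their own pace and stop on an object; "squeeze" is the grip in N (left out, the last holds). Time passes only in rows, so rows that repeat a pose let the fingers close. It gives the time, the measured TCP pose, the force, the opening and the grip force at its end, in the units of the state.
- manip.get_obs(): the state, without advancing time (a new reading comes with each control period).
- eyes.snapshot(name): name is "side" or "top" or "wrist"; returns a dict with "color" (420x560x3 uint8, red, green, blue), "range_z" (420x560 float32, m along the optical axis (not along the pixel's ray), 0 where there is no reading), "fx", "fy", "cx", "cy" (pixels), "R" (3x3) and "t" (3): a world point X has camera coordinates R X + t. Camera axes: x right, y down, z forward; pixel columns grow to the right and rows downward; lengths in m; the calibration is good to about 2 mm. A picture is of the moment at which its call begins.
- manip.close_job(): hands the job in; it is judged then, once.
The state is a dict: "time": time; "joint_pos": joint angles; "qvel": joint speeds; "tau": joint torques, N m; "ee_pos": TCP position; "orientation": TCP orientation; "contact_force": force on the tool from outside, world axes, zero at the start; "moment": the same for the moment, N m; "opening": finger opening in m; "grip_force": force on a finger pad.
Only numpy, scipy, OpenCV 4.12 (cv2) and the standard library are available. Lean on these libraries where they do the work, as an engineer would, in place of code of your own. Each camera call takes 0.05 s, during which the arm holds its last target. There are 200 camera calls.

### The job

Make the marking station ready: first slide the fader down to its zero end and wind the carriage with the round dial right back to its home stop (its right-hand end), then lay every small steel block flat in a nest of the carriage, one to a nest, while it stands at home. Next wind the carriage out with the dial until its brass pointer stands at the brass index clip, coming up to the clip only from the home side so that the play in the drive is taken up (if you go past, back off well clear and come up again). Last, slide the fader to the long mark on its scale; leave the large steel block and solder spool where they are.

Things in the scene. Friction and masses are not known exactly. Their poses are not given: they have to be found in the camera images.
- station: marking station, fixed: an aluminium bed 180 x 296 x 16 mm on the bench with rails, dial, fader and scale bar. Origin at the centre of its underside, x away from the robot, y to the robot's left along the rails (the whole is turned by up to about 10 degrees), z up. Carriage line at x = +40 mm, dial axis at (-58, -75) mm, fader line at x = -58 mm. Everything but dial and blocks stays below 47 mm.
- carriage (a joint): position of the carriage along the station's y, m; -0.040 at the home stop (right end), +0.040 at the left end, about 0 at the start. The carriage is a dark steel plate 60 x 236 mm (at home it overhangs the bed by 10 mm) with three nests in a row; it rubs with 4 N and stays where it is left. It is not fixed to the drive but pushed by it, with play.
- nest0 (a point): centre of the floor of the right-hand nest (axes as the station's, moves with the carriage, floor 30 mm above the bench). Each nest is 50 mm in x by 72 to 74 mm in y inside, with fences 5 mm high and 4 to 5 mm thick; nests are 77 mm apart. A block lies with its long side along y.
- nest1 (a point): the same for the middle nest
- nest2 (a point): the same for the left-hand nest
- pointer (a point): tip of the brass pointer on the carriage's far edge, 30 mm above the bench; y is the pointing position
- index_mark: brass index clip on the scale bar beyond the carriage, fixed for the run but placed differently each time (station y between -10 and +28 mm); origin at its tip, on its line. Pointer on the mark: the same y in the station's frame.
- dial (a joint): angle of the dial, rad, counter-clockwise from above is positive, -1.728 to +1.728, about 0 at the start. It moves the rack by 25 mm per rad: counter-clockwise winds the carriage out to +y, clockwise home. Needs about 0.2 N m; stays where it is left.
- dial_grip (a point): on the dial's vertical axis at half the height of its knob, 76 mm above the bench: a round fluted black knob 44 mm across and 28 mm high (62 to 90 mm above the bench), on a column 28 mm across. Can be gripped across at any yaw.
- tooth (a point): centre of the top of the brass drive tooth (12 mm wide in y) that the rack carries in the window of the carriage
- window (a point): centre of the window between the carriage's two lugs, near edge of the carriage; 18 mm wide in y, so the tooth has 3 mm of play either side. The tooth's y minus the window's y is +3 mm while (and after) the drive pushes the carriage out (+y), -3 mm after winding home.
- fader (a joint): position of the fader, m, 0 at the zero end (right) to 0.060 at the left end; white ticks every 10 mm, the one long tick at 0.040. Friction 1.5 N, stays where it is left. At the start between 0.015 and 0.060.
- fader_top (a point): centre of the top of the black fader grip, 24 mm in x by 14 mm in y by 26 mm high, top 46 mm above the bench, over a panel whose top is at 20 mm; it slides along the station's y
- block0: small ground steel block 40 x 62 x 24 mm (x, y, z), about 0.45 kg, on the bench at the right, about 25 mm or more clear of the next; a chest of drawers 0.25 m tall with its front at about y = -0.47 m stands to their right, so keep the wrist clear of it; origin at the centre of its underside. Two or three of them are there: absent ones read None.
- block1: another, the same
- block2: another, the same
- big_block: large steel block 58 x 88 x 26 mm at the far right, bystander, not to be loaded; origin under its middle
- spool: solder spool 38 mm across, 20 mm high at the far right, bystander; origin under its middle
There are look-alikes about, which are no part of the job. Leave any red look-alike of the block0 alone.

How it is judged:
By the outcome, as a careful person would: the job done as asked, in the order asked, and still so for the second after the job is handed in, with the robot touching nothing.
Of block0, block1, block2 only 2 to 3 are there at a start; the rules pass over those that are not, and their reading is None.
At some moment in a run one of block0, block1, block2 may be knocked a few centimetres aside while the robot is not near it.
Once in a run the grip may slacken for a moment while it holds something.
It also fails if it takes over 210 s, if anything falls off the work surface, if the arm or the gripper's body presses on something with over 40 N, if the wrist force passes 120 N, or if a joint passes its speed limit or range.

## Working session

There is one attempt and no reset: what is moved stays moved. The work goes in short steps, Python scripts to look and compute and a tool call to move; the robot and the scene stay as the last step left them, time stands still between calls to the robot, and variables do not carry over. Pictures are saved under pics/ and viewed, at most 14 in all, crops included, and the job is handed in when it is done.

Besides the shell and the picture viewer there is one more tool, called after "Call:" as a command line: name --argument value ..., lists and objects as JSON in quotes. send_rows: Moves the arm, as the interface text tells. Its arguments: {"type":"object","properties":{"commands":{"type":"array"},"squeeze":{"type":"number"}},"required":["commands"]}

```bash
mkdir -p pics; ls
python3 - <<'E'
from rig import manip, eyes
import cv2,numpy as np
o=manip.get_obs();print({k:np.round(v,3) for k,v in o.items()})
for n in("top","side"):
    s=eyes.snapshot(n);cv2.imwrite(f"pics/{n}0.png",s["color"][:,:,::-1]);np.savez(f"pics/{n}0.npz",**s)
    print(n,s["fx"],s["cx"],s["cy"],-s["R"].T@s["t"],np.round(s["R"],3).tolist())
E
```

```text
pics
{'time': np.float64(0.0), 'joint_pos': array([-1.201,  0.469, -0.049,  1.534,  0.024,  1.141, -0.082]), 'qvel': array([ 0.001, -0.001,  0.001,  0.002,  0.001, -0.   ,  0.001]), 'tau': array([-2.0000e-03, -5.1031e+01, -4.7000e-02, -2.3771e+01,  1.1000e-02,
        7.0000e-03, -0.0000e+00]), 'ee_pos': array([0.262, 0.621, 0.23 ]), 'orientation': array([-0.   ,  0.198,  0.98 , -0.001]), 'contact_force': array([-0.398,  0.414,  0.333]), 'moment': array([-0.036,  0.012, -0.003]), 'grip_force': np.float64(0.0), 'opening': np.float64(0.085)}
top 458.7529103232947 279.2444589638474 205.62690132456217 [ 0.25385652 -0.15967833  1.19578112] [[0.007, -1.0, 0.012], [-0.987, -0.009, -0.158], [0.158, -0.01, -0.987]]
side 387.6781427259726 286.42093894309943 212.37534781117336 [ 0.15272468 -0.44796562  0.86190975] [[0.684, -0.73, -0.008], [-0.647, -0.601, -0.47], [0.338, 0.327, -0.883]]
```

View pics/top0.png

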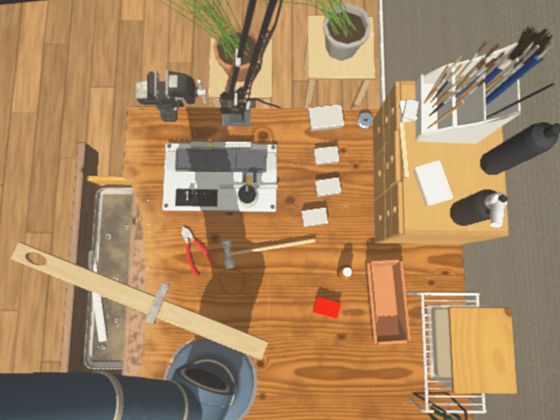

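View pics/side0.png

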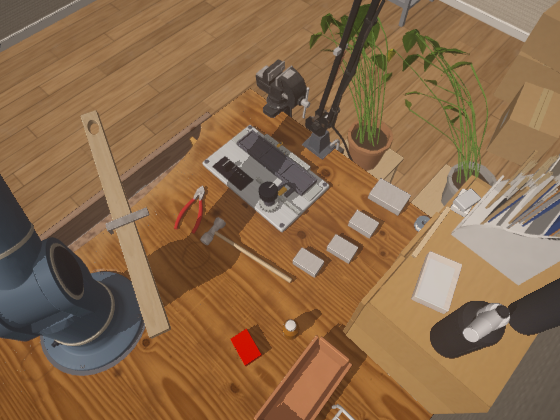

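```bash
cat > h.py <<'E'
from rig import manip, eyes
import cv2,numpy as np
def cloud(s):
    v,u=np.mgrid[0:420,0:560]; z=s["range_z"]
    P=np.stack([(u-s["cx"])/s["fx"]*z,(v-s["cy"])/s["fy"]*z,z],-1)
    W=(P-s["t"])@s["R"]; W[z<=0]=np.nan; return W
def ray(s,u,v,h):
    d=s["R"].T@np.array([(u-s["cx"])/s["fx"],(v-s["cy"])/s["fy"],1]); c=-s["R"].T@s["t"]
    return c+d*(h-c[2])/d[2]
def proj(s,X):
    p=s["R"]@np.asarray(X)+s["t"]; return np.array([s["fx"]*p[0]/p[2]+s["cx"],s["fy"]*p[1]/p[2]+s["cy"]])
def snap(n,f=None):
    s=eyes.snapshot(n)
    if f: np.savez(f"pics/{f}.npz",**s)
    return s
def rects(s,mask,amin,h):
    cs,_=cv2.findContours(mask.astype(np.uint8),cv2.RETR_EXTERNAL,cv2.CHAIN_APPROX_NONE); out=[]
    for c in cs:
        if cv2.contourArea(c)<amin: continue
        pts=np.array([ray(s,*p,h)[:2] for p in c[:,0]])*1000
        (x,y),(a,b),an=cv2.minAreaRect(pts.astype(np.float32))
        if a>b: an+=90   # long side b: direction an+90 from x ; report yaw of long side from +y
        out.append((round(x,1),round(y,1),round(min(a,b),1),round(max(a,b),1),round((an+90)%180-90,1)))
    return out
E
python3 - <<'E'
from h import *
for n in("top","side"):
    s=dict(np.load(f"pics/{n}0.npz")); W=cloud(s); C=s["color"].astype(int)
    hsv=cv2.cvtColor(s["color"],cv2.COLOR_RGB2HSV); sat=hsv[...,1];val=hsv[...,2]
    ok=(W[...,0]>.4)&(W[...,0]<.95)&(W[...,1]>-.48)&(W[...,1]<.3)
    print(n,"blocks",rects(s,ok&(W[...,2]>.015)&(W[...,2]<.035)&(sat<70)&(val>110)&(W[...,1]<-.18),30,.024))
    print("bed",rects(s,ok&(W[...,2]>.008)&(W[...,2]<.2)&(W[...,1]>-.2),800,.016))
    k=ok&(W[...,2]>.075)&(W[...,2]<.11)&(W[...,1]>-.2); print("knob",rects(s,k,15,.09))
    l=(W[...,2]>.15)&(W[...,0]>.4)&(W[...,1]>-.4)&(W[...,1]<.3)&(W[...,0]<1.1);print("tall",l.sum(),[ (np.nanmin(W[l][:,i]),np.nanmax(W[l][:,i])) for i in range(3)] if l.any() else 0)
    print("spool",rects(s,ok&(W[...,2]>.012)&(W[...,1]<-.3),15,.02))
E
```

```text
top blocks [(418.8, -263.0, 33.9, 64.3, 0.5), (493.2, -298.7, 41.6, 62.5, 8.8), (578.2, -295.1, 42.5, 62.6, 7.1), (677.8, -400.8, 33.5, 35.2, 0.7), (683.2, -295.4, 62.4, 88.8, 7.6)]
bed [(525.0, -17.0, 191.1, 296.9, 0.5), (725.6, -49.0, 108.2, 113.5, 53.2), (753.1, 127.0, 154.3, 173.4, 32.7)]
knob [(461.2, -90.8, 43.5, 43.9, -43.8), (672.2, -33.7, 14.3, 29.2, -9.2), (710.6, -27.9, 16.1, 17.7, 1.5), (722.9, 105.3, 58.9, 177.0, 2.9)]
tall 1896 [(np.float64(0.6369391920479223), np.float64(0.7081145042673839)), (np.float64(-0.16852117624299492), np.float64(0.23414173708026284)), (np.float64(0.15018430251311798), np.float64(0.601078002736397))]
spool [(496.4, -316.3, 28.8, 45.9, 89.4), (581.5, -315.5, 26.6, 43.7, -89.4), (688.1, -321.2, 40.3, 65.2, 89.5), (626.4, -485.4, 219.7, 466.6, 79.8)]
side blocks [(415.2, -259.7, 40.7, 61.6, 8.6), (493.8, -296.2, 43.7, 61.8, 9.5), (678.2, -391.5, 22.7, 37.3, -90.0), (579.0, -292.7, 44.4, 61.6, 7.8), (683.8, -292.6, 65.4, 87.2, 7.2)]
bed [(528.0, -15.1, 197.7, 298.0, -0.4), (755.9, -9.2, 112.5, 215.1, -41.6), (776.1, 158.8, 149.7, 250.8, -35.2)]
knob [(460.0, -92.2, 42.1, 49.1, -46.2), (705.6, -83.3, 22.8, 44.4, -32.1), (675.8, -45.4, 24.3, 66.9, -0.7), (729.8, 108.0, 76.8, 189.3, 1.2)]
tall 1967 [(np.float64(0.6739879797870248), np.float64(0.7104182252108545)), (np.float64(-0.1583551109190058), np.float64(-0.03760856042261907)), (np.float64(0.15038427470457513), np.float64(0.47709854155280385))]
spool [(497.8, -312.9, 29.8, 44.9, -85.8), (582.9, -310.7, 26.1, 45.2, -83.0), (689.0, -316.5, 39.6, 66.4, -83.0), (770.6, -440.6, 117.1, 594.1, 88.6)]
```

Call:
send_rows --commands '[20,-60,5,0,0,-1.17,1,20,-60,5,0,0,-1.17,1,20,-60,5,0,0,-1.17,1,20,-60,5,0,0,-1.17,1,20,-60,5,0,0,-1.17,1,20,-60,5,0,0,-1.17,1,20,-60,5,0,0,-1.17,1,20,-60,5,0,0,-1.17,1,20,-60,5,0,0,-1.17,1,20,-60,5,0,0,-1.17,1]'

```text
time: 1.35
ee_pos: [0.4592, 0.0291, 0.2808]
orientation: [-0.0, 0.706, 0.708, 0.0]
contact_force: [1.0, 0.4, -0.7]
opening: 0.0854
grip_force: 0.0
```

Call:
send_rows --commands '[2,-1,0,0,0,0,1,2,-1,0,0,0,0,1,2,-1,0,0,0,0,1,2,-1,0,0,0,0,1]'

```text
time: 1.85
ee_pos: [0.4784, 0.022, 0.2803]
orientation: [-0.0, 0.706, 0.709, -0.0]
contact_force: [-1.1, 0.6, 0.4]
opening: 0.0853
grip_force: 0.0
```

Run:
```python
from h import *
o=manip.get_obs();print(np.round(o["ee_pos"],4),np.round(o["orientation"],3),np.round(o["joint_pos"],2),o["time"])
s=snap("wrist","w1");cv2.imwrite("pics/w1.png",s["color"][:,:,::-1]); print(s["fx"],-s["R"].T@s["t"],np.round(s["R"],2).tolist())
t=snap("top","t1");cv2.imwrite("pics/t1.png",t["color"][:,:,::-1])
```

```text
[0.4784 0.022  0.2803] [-0.     0.706  0.709 -0.   ] [-0.63  0.1   0.54  1.94 -0.05  1.12 -0.06] 1.85
313.02073226439785 [0.47716695 0.10374555 0.42299636] [[1.0, 0.0, 0.0], [0.0, -0.95, 0.32], [0.0, -0.32, -0.95]]
```

View pics/w1.png

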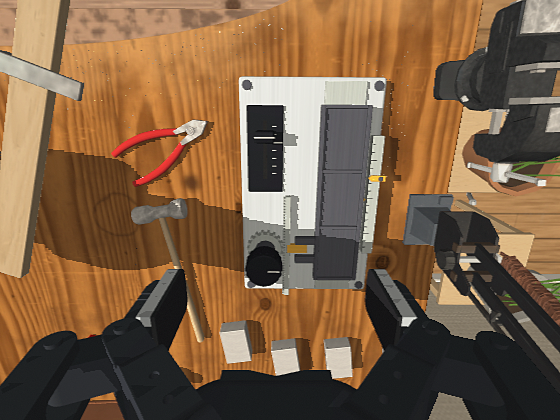

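Run:
```python
from h import *
s=dict(np.load("pics/w1.npz"));c=s["color"][70:300,235:395,::-1]
cv2.imwrite("pics/w1c.png",cv2.resize(c,None,fx=2.6,fy=2.6,interpolation=cv2.INTER_CUBIC))
for u,v,h in[(240,77,.016),(385,78,.016),(247,86,.016),(378,86,.016),(359,286,.016),(264,264,.09),(298,249,.03),(378,179,.03),(265,137,.046),(290,140,.02)]: print(u,v,np.round(ray(s,u,v,h)*1000,1))
W=cloud(s)
for u,v in[(298,249),(378,179),(265,137),(264,262),(370,179),(340,140),(300,230),(375,140),(290,140)]:print(u,v,np.round(W[v,u]*1000,1))
```

```text
240 77 [434.2 134.   16. ]
385 78 [608.7 133.3  16. ]
247 86 [442.4 123.9  16. ]
378 86 [601.2 124.3  16. ]
359 286 [ 602.4 -154.6   16. ]
264 264 [463.7 -77.7  90. ]
298 249 [508.5 -87.   30. ]
378 179 [608.8  12.3  30. ]
265 137 [464.7  66.3  46. ]
290 140 [495.4  60.1  20. ]
298 249 [508.7 -88.2  27.6]
378 179 [606.7  13.7  36.2]
265 137 [464.7  66.5  47.3]
264 262 [463.7 -74.8  90.4]
370 179 [597.5  13.   33.1]
340 140 [556.5  61.4  30.7]
300 230 [511.7 -64.2  16.5]
375 140 [599.9  61.4  29.7]
290 140 [495.6  59.8  16.9]
```

View pics/w1c.png

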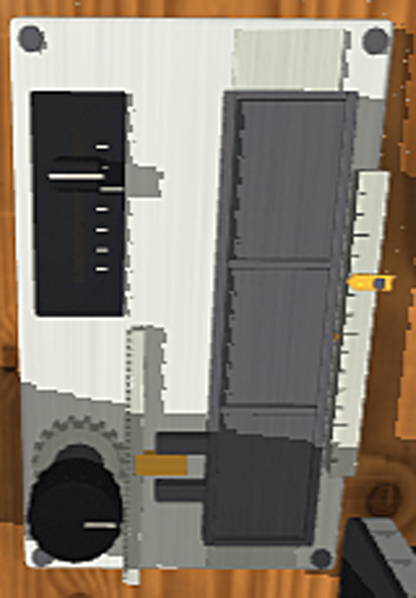

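Call:
send_rows --commands '[-1.4,4.4,-15,0,0,0,0.5,-1.4,4.4,-15,0,0,0,0.5,-1.4,4.4,-15,0,0,0,0.5,-1.4,4.4,-20,0,0,0,0.5,-1.4,4.4,-23,0,0,0,0.4,-1.4,4.4,-25.2,0,0,0,0.4,-1.4,4.4,-25.2,0,0,0,0.4]'

```text
time: 2.82
ee_pos: [0.4639, 0.0651, 0.0275]
orientation: [-0.001, 0.706, 0.708, -0.001]
contact_force: [-0.1, -1.0, -0.4]
opening: 0.0599
grip_force: 0.0
```

Run:
```python
from h import *
o=manip.get_obs();print(np.round(o["ee_pos"],4),np.round(o["contact_force"],1))
s=dict(np.load("pics/w1.npz"))
for r in(145,189,208,228,250,268): print(r,np.round(ray(s,235+102/2.6,70+r/2.6,.020)*1000,1))
s=snap("wrist","w2");cv2.imwrite("pics/w2.png",s["color"][:,:,::-1])
```

```text
[0.4639 0.0651 0.0275] [-0.1 -1.  -0.4]
145 [475.5  77.5  20. ]
189 [475.5  56.7  20. ]
208 [475.5  47.5  20. ]
228 [475.5  37.7  20. ]
250 [475.5  26.7  20. ]
268 [475.5  17.5  20. ]
```

View pics/w2.png

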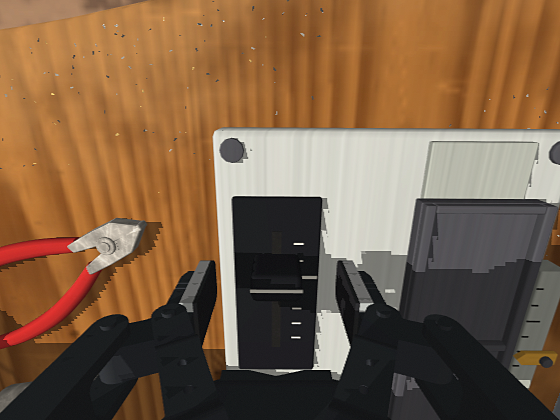

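Call:
send_rows --commands '[0,0,0,0,0,0,-0.8,0,0,0,0,0,0,-0.8,0,0,0,0,0,0,-0.8,0,0,0,0,0,0,-0.8,0,-2,0,0,0,0,-0.8,0,-4,0,0,0,0,-0.8,0,-4.8,0,0,0,0,-0.8,0,-5,0,0,0,0,-0.8,0,-5.2,0,0,0,0,-0.8,0,-5.2,0,0,0,0,-0.8]' --squeeze 20

```text
time: 4.12
ee_pos: [0.4639, 0.0166, 0.0295]
orientation: [-0.003, 0.706, 0.709, 0.001]
contact_force: [-4.3, 7.7, 7.9]
opening: 0.0233
grip_force: 23.0
```

Call:
send_rows --commands '[0,-0.3,0.2,0,0,0,-0.8,0,-0.4,0.2,0,0,0,-0.8,0,-0.4,0.2,0,0,0,-0.8]'

```text
time: 4.5
ee_pos: [0.4638, 0.0161, 0.0299]
orientation: [-0.004, 0.705, 0.71, 0.001]
contact_force: [1.6, 17.5, -12.9]
opening: 0.0233
grip_force: 22.8
```

Call:
send_rows --commands '[0,0.4,0,0,0,0,-0.8,0,0.4,0,0,0,0,0.2,0,0.4,0,0,0,0,0.4,0,0.4,0,0,0,0,0.4,0,0.4,4,0,0,0,0.4,0,0.4,10,0,0,0,0.9,0,-4,12,0,0,0,1,0,-4,12,0,0,0,1]'

```text
time: 5.5
ee_pos: [0.4663, -0.0343, 0.1529]
orientation: [0.002, 0.709, 0.706, 0.002]
contact_force: [-0.7, 1.4, -0.8]
opening: 0.0858
grip_force: 0.0
```

Run:
```python
from h import *
o=manip.get_obs();print(np.round(o["ee_pos"],4),np.round(o["contact_force"],1))
for s in (dict(np.load("pics/w1.npz")),snap("wrist","w3"),dict(np.load("pics/t1.npz")),snap("top","t3")):
    W=cloud(s); m=(W[...,2]>.085)&(W[...,2]<.096)&(abs(W[...,0]-.462)<.04)&(abs(W[...,1]+.085)<.045)
    print(rects(s,m,10,.09))
    m=(W[...,2]>.04)&(W[...,2]<.05)&(abs(W[...,0]-.462)<.025)&(abs(W[...,1]-.03)<.06)
    print("fader",rects(s,m,6,.046))
cv2.imwrite("pics/w3.png",dict(np.load("pics/w3.npz"))["color"][:,:,::-1])
```

```text
[ 0.4663 -0.0343  0.1529] [-0.7  1.4 -0.8]
[(462.4, -85.3, 43.2, 45.2, -8.9)]
fader [(462.9, 66.3, 13.9, 22.5, -89.9)]
[(462.5, -84.7, 44.0, 44.9, 30.2)]
fader [(462.6, 17.9, 13.9, 23.6, 89.6)]
[(461.1, -90.5, 41.8, 43.4, -70.7)]
fader [(460.8, 58.8, 11.5, 22.9, 65.8)]
[(461.2, -90.8, 41.6, 43.5, -62.7)]
fader []
```

Call:
send_rows --commands '[-0.4,-5.3,0,0,0,1.5,1,-0.4,-5.3,0,0,0,1.5,1,-0.4,-5.3,0,0,0,1.5,1,-0.4,-5.3,0,0,0,1.5,1,-0.4,-5.3,0,0,0,1.5,1,-0.4,-5.3,0,0,0,1.5,1,-0.4,-5.3,0,0,0,1.5,1,-0.4,-5.3,0,0,0,1.5,1,-0.4,-5.3,-4,0,0,1.5,1,-0.4,-5.3,-4,0,0,1.5,1]'

```text
time: 6.85
ee_pos: [0.4583, -0.083, 0.1078]
orientation: [-0.004, 0.034, 0.999, 0.0]
contact_force: [0.2, 0.4, 0.6]
opening: 0.0854
grip_force: 0.0
```

Run:
```python
from h import *
o=manip.get_obs();print(np.round(o["ee_pos"],4),np.round(o["orientation"],3),np.round(o["joint_pos"],2))
```

```text
[ 0.4583 -0.083   0.1078] [-0.004  0.034  0.999  0.   ] [-0.13  0.3   0.26  2.15 -0.11  0.72  1.71]
```

Call:
send_rows --commands '[0.4,-0.4,-2,0,0,0,1,0.4,-0.4,-5,0,0,0,1,0.4,-0.4,-5,0,0,0,1,0.4,-0.4,-5,0,0,0,-0.3,0.4,-0.4,-5,0,0,0,-0.3,0.4,-0.4,-5,0,0,0,-0.3,0.4,-0.4,-5,0,0,0,-0.3,0.4,-0.4,-5,0,0,0,-0.3]' --squeeze 20

```text
time: 7.85
ee_pos: [0.4659, -0.0876, 0.0619]
orientation: [0.001, 0.034, 0.999, 0.0]
contact_force: [-1.1, 1.6, 5.0]
opening: 0.0437
grip_force: 20.6
```

Call:
send_rows --commands '[-0.3,0,0,0,0,0,-0.5,-0.3,0,0,0,0,-0.17,-0.5,-0.3,0,0,0,0,-0.34,-0.5,-0.3,0,0,0,0,-0.51,-0.5,-0.3,0,0,0,0,-0.68,-0.5,-0.3,0,0,0,0,-0.85,-0.5,-0.3,0,0,0,0,-1.02,-0.5,-0.3,0,0,0,0,-1.19,-0.5,-0.3,0,0,0,0,-1.36,-0.5,-0.3,0,0,0,0,-1.36,-0.5]' --squeeze 50

```text
time: 9.1
ee_pos: [0.4639, -0.0897, 0.0621]
orientation: [0.002, 0.656, 0.755, 0.001]
contact_force: [1.8, -3.3, 7.4]
opening: 0.0425
grip_force: 52.8
```

```bash
cat > st.py <<'E'
from h import *
o=manip.get_obs();q=o["orientation"];R=lambda q:np.array([2*(q[1]*q[2]-q[0]*q[3]),1-2*(q[1]**2+q[3]**2)])
y=R(q);print(np.round(o["ee_pos"],4),"closing dir deg",round(np.degrees(np.arctan2(y[1],y[0])),1),"F",np.round(o["contact_force"],1),"M",np.round(o["moment"],2),"q",np.round(o["joint_pos"],2),"open",round(float(o["opening"]),4),"t",o["time"])
E
python3 st.py
```

```text
[ 0.4639 -0.0897  0.0621] closing dir deg 8.0 F [ 1.8 -3.3  7.4] M [-0.77  0.06 -0.01] q [-0.38  0.43  0.6   2.19 -0.42  0.63  0.66] open 0.0425 t 9.1
```

Call:
send_rows --commands '[0,0,0,0,0,-0.15,-0.5,0,0,0,0,0,-0.3,-0.5,0,0,0,0,0,-0.36,-0.5,0,0,0,0,0,-0.4,-0.5,0,0,0,0,0,-0.44,-0.5,0,0,0,0,0,-0.44,-0.5,0,0,0,0,0,-0.44,-0.5]'

```text
time: 9.98
ee_pos: [0.4634, -0.0882, 0.062]
orientation: [0.001, 0.804, 0.595, 0.001]
contact_force: [0.1, 0.3, 7.2]
opening: 0.0427
grip_force: 53.0
```

```bash
python3 st.py
```

```text
[ 0.4634 -0.0882  0.062 ] closing dir deg -17.0 F [0.1 0.3 7.2] M [0.16 0.02 0.23] q [-0.47  0.46  0.72  2.19 -0.51  0.65  0.31] open 0.0427 t 9.975
```

Call:
send_rows --commands '[0,0,0,0,0,-0.05,-0.5,0,0,0,0,0,-0.1,-0.5,0,0,0,0,0,-0.1,-0.5]'

```text
time: 10.35
ee_pos: [0.4642, -0.0862, 0.062]
orientation: [-0.0, 0.832, 0.554, 0.002]
contact_force: [0.8, 4.7, 9.2]
opening: 0.0428
grip_force: 53.1
```

```bash
python3 st.py
```

```text
[ 0.4642 -0.0862  0.062 ] closing dir deg -22.7 F [0.8 4.7 9.2] M [ 1.   -0.37  0.3 ] q [-0.49  0.47  0.75  2.19 -0.53  0.66  0.24] open 0.0428 t 10.35
```

Call:
send_rows --commands '[0,0,0,0,0,0,1,0,0,0,0,0,0,1,0,0,0,0,0,0,1,0,0,5,0,0,0,1,0,0,11,0,0,0.2,1,2,6,17,0,0,0.39,1,3,10,20,0,0,0.39,1,3,10,20,0,0,0.39,1,3,10,20,0,0,0.39,1]'

```text
time: 11.48
ee_pos: [0.4919, 0.0121, 0.2604]
orientation: [-0.0, 0.71, 0.705, -0.0]
contact_force: [0.6, -0.2, -0.9]
opening: 0.0854
grip_force: 0.0
```

```bash
python3 st.py
python3 - <<'E'
from h import *
s=snap("wrist","w4"); c=s["color"][60:310,225:405,::-1]
cv2.imwrite("pics/w4c.png",cv2.resize(c,None,fx=2.4,fy=2.4,interpolation=cv2.INTER_CUBIC))
E
```

```text
[0.4919 0.0121 0.2604] closing dir deg -0.4 F [ 0.6 -0.2 -0.9] M [-0.08  0.02  0.05] q [-0.86  0.17  0.86  1.95 -0.14  1.08  0.05] open 0.0854 t 11.475
```

View pics/w4c.png

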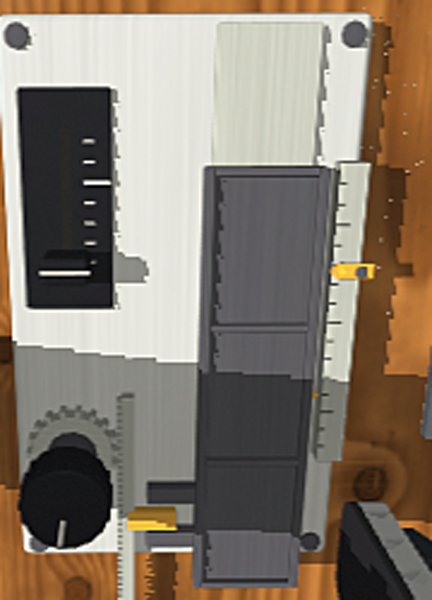

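Run:
```python
from h import *
s=dict(np.load("pics/w4.npz"))
f=lambda a,b,h:np.round(ray(s,225+a/2.4,60+b/2.4,h)*1000,1)
print("bed L",f(100,15,.016),"bed R",f(60,551,.016))
print("carr L",f(260,167,.035),"carr R (top)",f(250,583,.035),"tooth",f(152,518,.03))
print("screws",f(17,36,.016),f(355,34,.016),f(310,541,.016))
print("nest fences y",[f(260,b,.035)[1] for b in(176,324,460,533)],"x",f(218,250,.035)[0],f(318,250,.035)[0], f(205,250,.035)[0])
print("clip tip",f(335,271,.03),"pointer",f(316,395,.03),"fader",f(66,268,.046))
t=snap("top","t4"); W=cloud(t); C=t["color"]
hsv=cv2.cvtColor(C,cv2.COLOR_RGB2HSV)
m=(abs(W[...,0]-.56)<.06)&(W[...,1]<.13)&(W[...,1]>-.2)&(W[...,2]>.026)&(W[...,2]<.042)&(hsv[...,2]<120)
print("carriage top",rects(t,m,200,.033))
```

```text
bed L [481.9 133.8  16. ] bed R [ 452.8 -157.9   16. ]
carr L [557.4  64.9  35. ] carr R (top) [ 563.2 -167.8   35. ] tooth [ 506.9 -127.8   30. ]
screws [442.3 125.   16. ] [602.9 124.5  16. ] [ 601.2 -152.5   16. ]
nest fences y [np.float64(60.7), np.float64(-12.9), np.float64(-89.6), np.float64(-134.9)] x 538.7 588.0 532.3
clip tip [598.7  13.1  30. ] pointer [594.1 -54.   30. ] fader [464.3  19.2  46. ]
carriage top [(556.4, -86.0, 86.7, 168.7, -15.5)]
```

Call:
send_rows --commands '[0,-7,1,0,0,0.0,1,0,-14,1,0,0,0.07,1,0,-21,1,0,0,0.14,1,0,-21,1,0,0,0.14,1,0,-21,1,0,0,0.14,1]'

```text
time: 12.2
ee_pos: [0.4898, -0.2017, 0.2695]
orientation: [-0.001, 0.662, 0.749, -0.001]
contact_force: [-0.3, 1.0, 0.8]
opening: 0.0852
grip_force: 0.0
```

```bash
cat > bl.py <<'E'
from h import *
s=snap("wrist","wb"); W=cloud(s)
hsv=cv2.cvtColor(s["color"],cv2.COLOR_RGB2HSV)
m=(W[...,2]>.016)&(W[...,2]<.034)&(W[...,1]<-.17)&(W[...,1]>-.46)&(hsv[...,1]<70)&(hsv[...,2]>70)
# top faces only: keep points near the top level
m&=W[...,2]>.0205
m=cv2.morphologyEx(m.astype(np.uint8),cv2.MORPH_OPEN,np.ones((3,3)))
for r in rects(s,m,150,.024): print(r)
cv2.imwrite("pics/wb.png",s["color"][:,:,::-1])
E
python3 st.py; python3 bl.py
```

```text
[ 0.4898 -0.2017  0.2695] closing dir deg 7.1 F [-0.3  1.   0.8] M [-0.01 -0.04  0.02] q [-0.45  0.26  0.93  1.86 -0.23  1.13  0.69] open 0.0852 t 12.2
(684.6, -291.6, 60.0, 88.2, 7.1)
(579.5, -290.9, 40.1, 61.1, 7.0)
(494.2, -294.7, 39.0, 62.1, 7.6)
(414.8, -259.1, 39.8, 62.2, 8.3)
```

View pics/wb.png

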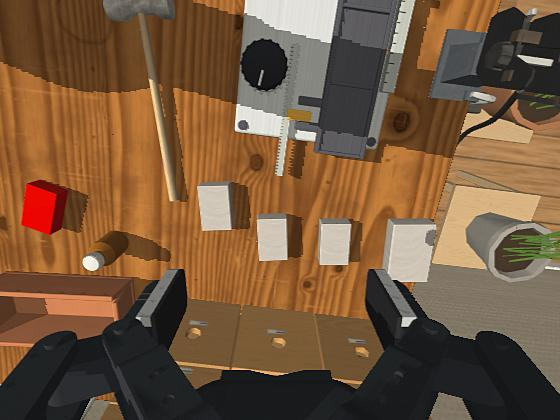

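Call:
send_rows --commands '[4.5,-4.5,-4,0,0,0,0.4,9,-8.9,-8,0,0,0,0.4,9,-8.9,-14,0,0,0,0.4,9,-8.9,-20,0,0,0,0.4,9,-8.9,-23,0,0,0,0.4,9,-8.9,-23,0,0,0,0.4,9,-8.9,-23,0,0,0,0.4]' --squeeze 80

```text
time: 13.12
ee_pos: [0.5831, -0.287, 0.0421]
orientation: [0.001, 0.659, 0.752, 0.0]
contact_force: [-0.3, 0.5, 1.2]
opening: 0.0598
grip_force: 0.0
```

```bash
python3 st.py
```

```text
[ 0.5831 -0.287   0.0421] closing dir deg 7.6 F [-0.3  0.5  1.2] M [-0.03 -0.09 -0.05] q [-0.08  0.74  0.7   1.78 -0.61  0.85  1.04] open 0.0598 t 13.125
```

Call:
send_rows --commands '[-0.3,-0.4,-2,0,0,0,0.4,-0.3,-0.4,-3.2,0,0,0,0.4,-0.3,-0.4,-3.2,0,0,0,0.4,-0.3,-0.4,-3.2,0,0,0,-0.6,-0.3,-0.4,-3.2,0,0,0,-0.6,-0.3,-0.4,-3.2,0,0,0,-0.6,-0.3,-0.4,-3.2,0,0,0,-0.6,-0.3,-0.4,-3.2,0,0,0,-0.6]'

```text
time: 14.12
ee_pos: [0.5801, -0.2912, 0.0096]
orientation: [0.001, 0.659, 0.752, 0.001]
contact_force: [1.0, 1.3, 6.0]
opening: 0.0376
grip_force: 81.9
```

```bash
python3 st.py
```

```text
[ 0.5801 -0.2912  0.0096] closing dir deg 7.6 F [1.  1.3 6. ] M [ 0.22 -0.15  0.01] q [-0.05  0.77  0.66  1.79 -0.64  0.8   1.07] open 0.0376 t 14.125
```

Call:
send_rows --commands '[0,0,5,0,0,0,-0.6,0,0,10,0,0,0,-0.6,-0.5,5,10,0,0,-0.05,-0.6,-1,11,10,0,0,-0.1,-0.6,-1.8,17,10,0,0,-0.13,-0.6,-1.8,23,10,0,0,-0.13,-0.6,-1.8,28,10,0,0,-0.13,-0.6,-1.8,31.6,9,0,0,-0.13,-0.6,-1.8,31.6,7,0,0,-0.13,-0.6,-1.8,31.6,7,0,0,-0.13,-0.6]'

```text
time: 15.38
ee_pos: [0.5586, 0.0245, 0.0764]
orientation: [-0.001, 0.706, 0.708, -0.002]
contact_force: [-0.4, -1.4, -5.4]
opening: 0.0378
grip_force: 83.4
```

```bash
python3 st.py;  python3 - <<'E'
from h import *
s=snap("wrist","w5"); cv2.imwrite("pics/w5.png",s["color"][:,:,::-1])
E
```

```text
[0.5586 0.0245 0.0764] closing dir deg 0.1 F [-0.4 -1.4 -5.4] M [-0.04  0.02  0.05] q [-0.71  0.6   0.81  1.98 -0.59  0.82  0.43] open 0.0378 t 15.375
```

View pics/w5.png

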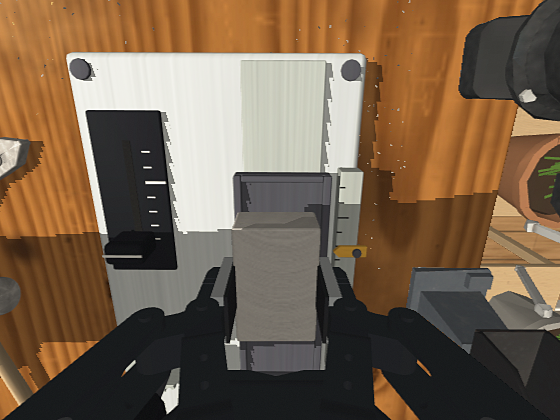

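Run:
```python
from h import *
s=dict(np.load("pics/w5.npz")); f=lambda u,v,h:np.round(ray(s,u,v,h)*1000,1)
print("block top +y",f(275,226,.0908),"-y",f(275,341,.0908),"L",f(233,260,.0908),f(319,260,.0908),"bottom +y edge",f(277,213,.0668))
print("carr end",f(285,173,.035),"inner",f(285,181,.035),"x in",f(243,190,.035),f(324,190,.035),"x out",f(234,190,.035),f(331,190,.035),"bed end",f(200,54,.016),"tip clip",f(334,251,.03))
W=cloud(s);print(np.round(W[280,277]*1000,1))
```

```text
block top +y [557.4  55.1  90.8] -y [557.3  -7.2  90.8] L [538.1  38.3  90.8] [577.5  38.4  90.8] bottom +y edge [558.2  52.7  66.8]
carr end [563.   66.8  35. ] inner [563.   61.9  35. ] x in [537.5  56.2  35. ] [586.8  56.3  35. ] x out [532.   56.2  35. ] [591.   56.3  35. ] bed end [512.9 133.6  16. ] tip clip [596.3  12.8  30. ]
[558.3  28.1  91.1]
```

Call:
send_rows --commands '[0.4,0.1,0,0,0,0,-0.6,0.4,0.1,-1.5,0,0,0,-0.6,0.4,0.1,-2.8,0,0,0,-0.6,0.4,0.1,-3.4,0,0,0,-0.6,0.4,0.1,-3.6,0,0,0,-0.6,0.4,0.1,-3.6,0,0,0,-0.6]'

```text
time: 16.18
ee_pos: [0.5652, 0.0259, 0.0426]
orientation: [0.0, 0.706, 0.708, 0.0]
contact_force: [-0.1, -0.1, -5.6]
opening: 0.0378
grip_force: 83.4
```

```bash
python3 st.py
```

```text
[0.5652 0.0259 0.0426] closing dir deg 0.1 F [-0.1 -0.1 -5.6] M [-0.02 -0.05 -0.03] q [-0.67  0.65  0.76  1.99 -0.64  0.76  0.47] open 0.0378 t 16.175
```

Call:
send_rows --commands '[-0.2,0,-0.2,0,0,0,-0.6,-0.2,0,-0.3,0,0,0,-0.6,-0.2,0,-0.3,0,0,0,-0.6,-0.2,0,-0.3,0,0,0,-0.2,-0.2,0,-0.3,0,0,0,0.0,-0.2,0,-0.3,0,0,0,0.15,-0.2,0,-0.3,0,0,0,0.15]'

```text
time: 17.05
ee_pos: [0.5636, 0.0259, 0.04]
orientation: [0.0, 0.706, 0.708, 0.0]
contact_force: [-0.2, -1.1, 0.0]
opening: 0.0491
grip_force: 0.0
```

```bash
python3 st.py
```

```text
[0.5636 0.0259 0.04  ] closing dir deg 0.1 F [-0.2 -1.1  0. ] M [ 0.02 -0.02 -0.01] q [-0.67  0.65  0.75  1.99 -0.65  0.75  0.48] open 0.0491 t 17.05
```

Released. Rise, go back above the blocks and measure the placed block on the way.

Call:
send_rows --commands '[0,0,3,0,0,0,0.15,0,0,8,0,0,0,0.4,-1,2,14,0,0,0,0.4,-1,2,14,0,0,0,0.4]'

```text
time: 17.55
ee_pos: [0.5556, 0.0474, 0.1836]
orientation: [0.002, 0.706, 0.709, 0.004]
contact_force: [-1.0, 0.2, 0.1]
opening: 0.0597
grip_force: 0.0
```

```bash
cat > nest.py <<'E'
from h import *
s=snap("wrist","wn"); W=cloud(s); hsv=cv2.cvtColor(s["color"],cv2.COLOR_RGB2HSV)
m=(W[...,2]>.0505)&(W[...,2]<.060)&(abs(W[...,0]-.562)<.05)&(abs(W[...,1]+.05)<.14)
m=cv2.morphologyEx(m.astype(np.uint8),cv2.MORPH_OPEN,np.ones((3,3)))
print("blocks in nest (z .054)",rects(s,m,150,.054), "zmed",np.nanmedian(W[m>0][:,2]) if m.any() else None)
cv2.imwrite("pics/wn.png",s["color"][:,:,::-1])
E
python3 nest.py
```

```text
blocks in nest (z .054) [(561.9, 25.4, 39.8, 60.6, -0.0)] zmed 0.05396123207195608
```

Call:
send_rows --commands '[-1,-5,8,0,0,0,0.4,-3,-11,9,0,0,0.05,0.4,-6,-17,9,0,0,0.1,0.4,-7,-23,9,0,0,0.13,0.4,-7,-23,9,0,0,0.13,0.4,-7,-23,9,0,0,0.13,0.4]'

```text
time: 18.35
ee_pos: [0.4814, -0.1866, 0.269]
orientation: [-0.0, 0.661, 0.75, -0.0]
contact_force: [0.4, 0.3, -0.5]
opening: 0.0599
grip_force: 0.0
```

```bash
python3 st.py; python3 bl.py
```

```text
[ 0.4814 -0.1866  0.269 ] closing dir deg 7.2 F [ 0.4  0.3 -0.5] M [ 0.    0.01 -0.  ] q [-0.58  0.27  1.06  1.9  -0.26  1.13  0.71] open 0.0599 t 18.35
(684.6, -291.6, 60.0, 87.1, 7.1)
(494.2, -294.6, 38.4, 60.9, 7.9)
(414.7, -259.0, 39.8, 62.4, 8.8)
```

Call:
send_rows --commands '[0.6,-5,-5,0,0,0.01,0.4,1.3,-10.8,-8,0,0,0.01,0.4,1.3,-10.8,-14,0,0,0.01,0.4,1.3,-10.8,-20,0,0,0.01,0.4,1.3,-10.8,-22.7,0,0,0.01,0.4,1.3,-10.8,-22.7,0,0,0.01,0.4,1.3,-10.8,-22.7,0,0,0.01,0.4,1.3,-10.8,-22.7,0,0,0.01,0.4]'

```text
time: 19.4
ee_pos: [0.4973, -0.2922, 0.0441]
orientation: [0.001, 0.655, 0.756, 0.001]
contact_force: [-0.9, 1.2, 0.3]
opening: 0.0596
grip_force: 0.0
```

```bash
python3 st.py
```

```text
[ 0.4973 -0.2922  0.0441] closing dir deg 8.2 F [-0.9  1.2  0.3] M [-0.03 -0.01  0.04] q [-0.09  0.66  0.77  1.96 -0.65  0.78  1.2 ] open 0.0596 t 19.4
```

Call:
send_rows --commands '[-0.3,-0.2,-2,0,0,0,0.4,-0.3,-0.2,-3.4,0,0,0,0.4,-0.3,-0.2,-3.4,0,0,0,0.4,-0.3,-0.2,-3.4,0,0,0,-0.6,-0.3,-0.2,-3.4,0,0,0,-0.6,-0.3,-0.2,-3.4,0,0,0,-0.6,-0.3,-0.2,-3.4,0,0,0,-0.6,-0.3,-0.2,-3.4,0,0,0,-0.6]'

```text
time: 20.4
ee_pos: [0.4938, -0.2945, 0.0093]
orientation: [0.001, 0.655, 0.755, 0.0]
contact_force: [0.6, 0.9, 5.9]
opening: 0.0378
grip_force: 81.6
```

```bash
python3 st.py
```

```text
[ 0.4938 -0.2945  0.0093] closing dir deg 8.1 F [0.6 0.9 5.9] M [ 0.06 -0.13 -0.01] q [-0.05  0.71  0.72  1.98 -0.7   0.72  1.24] open 0.0378 t 20.4
```

Call:
send_rows --commands '[0,0,5,0,0,0,-0.6,0.5,0,10,0,0,0,-0.6,3,5,10,0,0,-0.05,-0.6,5,10,10,0,0,-0.1,-0.6,6.8,15,10,0,0,-0.14,-0.6,6.8,20,10,0,0,-0.14,-0.6,6.8,24.2,9,0,0,-0.14,-0.6,6.8,24.2,7,0,0,-0.14,-0.6,6.8,24.2,7,0,0,-0.14,-0.6,6.8,24.2,7,0,0,-0.14,-0.6]'

```text
time: 21.65
ee_pos: [0.5608, -0.0538, 0.0787]
orientation: [0.0, 0.707, 0.707, -0.0]
contact_force: [-0.3, -0.5, -3.4]
opening: 0.0379
grip_force: 82.9
```

```bash
python3 st.py
cat > held.py <<'E'
from h import *
s=snap("wrist","wh"); W=cloud(s); z=float(manip.get_obs()["ee_pos"][2])+.0145; e=manip.get_obs()["ee_pos"]
m=(abs(W[...,2]-z)<.003)&(abs(W[...,0]-e[0])<.026)&(abs(W[...,1]-e[1])<.06)
m=cv2.morphologyEx(m.astype(np.uint8),cv2.MORPH_OPEN,np.ones((5,5)))
print("held",rects(s,m,300,z))
m=(W[...,2]>.0505)&(W[...,2]<.060)&(abs(W[...,0]-.562)<.05)&(abs(W[...,1]+.05)<.14)
print("nested",rects(s,cv2.morphologyEx(m.astype(np.uint8),cv2.MORPH_OPEN,np.ones((3,3))),150,.054))
E
python3 held.py
```

```text
[ 0.5608 -0.0538  0.0787] closing dir deg -0.0 F [-0.3 -0.5 -3.4] M [ 0.02 -0.02 -0.03] q [-0.61  0.63  0.88  1.98 -0.65  0.85  0.63] open 0.0379 t 21.65
held [(560.6, -54.3, 48.3, 61.6, -0.2)]
nested [(562.1, 24.7, 39.7, 61.1, -0.0)]
```

Call:
send_rows --commands '[0.1,0.2,-1.5,0,0,0,-0.6,0.1,0.2,-2.8,0,0,0,-0.6,0.1,0.2,-3.5,0,0,0,-0.6,0.1,0.2,-3.8,0,0,0,-0.6,0.1,0.2,-3.8,0,0,0,-0.6,0.1,0.2,-3.8,0,0,0,-0.6]'

```text
time: 22.45
ee_pos: [0.5624, -0.0501, 0.0409]
orientation: [0.0, 0.706, 0.708, 0.0]
contact_force: [-0.1, 0.5, -4.1]
opening: 0.038
grip_force: 83.0
```

```bash
python3 st.py
```

```text
[ 0.5624 -0.0501  0.0409] closing dir deg 0.1 F [-0.1  0.5 -4.1] M [ 0.   -0.06 -0.  ] q [-0.58  0.68  0.82  1.99 -0.71  0.78  0.67] open 0.038 t 22.45
```

Call:
send_rows --commands '[0,-0.1,-0.1,0,0,0,-0.6,0,-0.1,-0.15,0,0,0,-0.6,0,-0.1,-0.15,0,0,0,-0.6,0,-0.1,-0.15,0,0,0,-0.2,0,-0.1,-0.15,0,0,0,0.0,0,-0.1,-0.15,0,0,0,0.15,0,-0.1,-0.15,0,0,0,0.15,0,-0.1,3,0,0,0,0.15,0,-0.1,8,0,0,0,0.4,-1,2,14,0,0,0,0.4]'

```text
time: 23.7
ee_pos: [0.5523, -0.0319, 0.1802]
orientation: [0.0, 0.707, 0.707, -0.001]
contact_force: [0.4, 1.9, -0.0]
opening: 0.0598
grip_force: 0.0
```

Call:
send_rows --commands '[0,0,0,0,0,0,0.4,0,0,0,0,0,0,0.4]'

```text
time: 23.95
ee_pos: [0.5521, -0.0302, 0.1787]
orientation: [-0.0, 0.706, 0.708, 0.0]
contact_force: [0.0, -0.8, 0.7]
opening: 0.0599
grip_force: 0.0
```

```bash
python3 st.py; python3 nest.py
```

```text
[ 0.5521 -0.0302  0.1787] closing dir deg 0.1 F [ 0.  -0.8  0.7] M [-0.05  0.02 -0.  ] q [-0.78  0.49  1.03  1.92 -0.49  1.01  0.48] open 0.0599 t 23.95
blocks in nest (z .054) [(561.0, -51.7, 39.7, 61.7, -0.1), (562.1, 24.7, 39.8, 60.6, 0.0)] zmed 0.0539498652981171
```

Call:
send_rows --commands '[-3,-5,8,0,0,0.04,0.4,-7,-10,9,0,0,0.1,0.4,-11,-14,9,0,0,0.15,0.4,-11,-14,9,0,0,0.15,0.4,-11,-14,9,0,0,0.15,0.4]'

```text
time: 24.62
ee_pos: [0.4408, -0.1721, 0.2684]
orientation: [-0.001, 0.653, 0.757, 0.0]
contact_force: [0.6, 0.4, -0.7]
opening: 0.0597
grip_force: 0.0
```

```bash
python3 st.py; python3 bl.py
```

```text
[ 0.4408 -0.1721  0.2684] closing dir deg 8.4 F [ 0.6  0.4 -0.7] M [ 0.02 -0.06 -0.  ] q [-0.77  0.17  1.2   1.99 -0.18  1.1   0.66] open 0.0597 t 24.625
(684.5, -292.2, 60.6, 89.6, 7.1)
(414.5, -259.0, 39.6, 62.3, 8.3)
(491.8, -188.4, 9.7, 35.8, 1.1)
```

Call:
send_rows --commands '[-1.3,-4.5,-5,0,0,0,0.4,-2.6,-8.7,-8,0,0,0,0.4,-2.6,-8.7,-14,0,0,0,0.4,-2.6,-8.7,-20,0,0,0,0.4,-2.6,-8.7,-22.5,0,0,0,0.4,-2.6,-8.7,-22.5,0,0,0,0.4,-2.6,-8.7,-22.5,0,0,0,0.4,-2.6,-8.7,-22.5,0,0,0,0.4]'

```text
time: 25.68
ee_pos: [0.4175, -0.2578, 0.0448]
orientation: [0.001, 0.651, 0.759, 0.0]
contact_force: [0.9, -0.2, 0.7]
opening: 0.0597
grip_force: 0.0
```

```bash
python3 st.py
```

```text
[ 0.4175 -0.2578  0.0448] closing dir deg 8.8 F [ 0.9 -0.2  0.7] M [-0.07 -0.   -0.05] q [-0.16  0.57  0.82  2.16 -0.67  0.69  1.28] open 0.0597 t 25.675
```

Call:
send_rows --commands '[-0.2,-0.1,-2,0,0,0,0.4,-0.2,-0.1,-3.5,0,0,0,0.4,-0.2,-0.1,-3.5,0,0,0,0.4,-0.2,-0.1,-3.5,0,0,0,-0.6,-0.2,-0.1,-3.5,0,0,0,-0.6,-0.2,-0.1,-3.5,0,0,0,-0.6,-0.2,-0.1,-3.5,0,0,0,-0.6,-0.2,-0.1,-3.5,0,0,0,-0.6]'

```text
time: 26.68
ee_pos: [0.4151, -0.2589, 0.0099]
orientation: [0.001, 0.651, 0.759, 0.001]
contact_force: [-1.5, 0.5, 5.0]
opening: 0.0377
grip_force: 80.9
```

```bash
python3 st.py
```

```text
[ 0.4151 -0.2589  0.0099] closing dir deg 8.7 F [-1.5  0.5  5. ] M [ 0.21  0.22 -0.06] q [-0.1   0.62  0.75  2.18 -0.75  0.62  1.35] open 0.0377 t 26.675
```

Call:
send_rows --commands '[0,0,5,0,0,0,-0.6,2,0,10,0,0,0,-0.6,7,1,10,0,0,-0.05,-0.6,12,4,10,0,0,-0.1,-0.6,14.6,8,10,0,0,-0.15,-0.6,14.6,13,10,0,0,-0.15,-0.6,14.6,13,8,0,0,-0.15,-0.6,14.6,13,7,0,0,-0.15,-0.6,14.6,13,7,0,0,-0.15,-0.6,14.6,13,7,0,0,-0.15,-0.6]'

```text
time: 27.92
ee_pos: [0.5603, -0.1303, 0.0794]
orientation: [0.001, 0.707, 0.707, 0.0]
contact_force: [-0.6, 0.1, -5.4]
opening: 0.0381
grip_force: 84.8
```

```bash
python3 st.py;python3 held.py
```

```text
[ 0.5603 -0.1303  0.0794] closing dir deg -0.0 F [-0.6  0.1 -5.4] M [0.03 0.06 0.05] q [-0.49  0.66  0.91  1.95 -0.68  0.88  0.78] open 0.0381 t 27.925
held [(558.7, -130.7, 47.5, 62.2, -0.2)]
nested [(561.2, -52.9, 39.7, 61.2, -0.0), (562.4, -5.3, 4.0, 39.5, 89.9)]
```

Call:
send_rows --commands '[0.1,0.0,-1.5,0,0,0,-0.6,0.1,0.0,-2.8,0,0,0,-0.6,0.1,0.0,-3.5,0,0,0,-0.6,0.1,0.0,-3.7,0,0,0,-0.6,0.1,0.0,-3.7,0,0,0,-0.6,0.1,0.0,-3.7,0,0,0,-0.6]'

```text
time: 28.72
ee_pos: [0.5617, -0.1288, 0.0422]
orientation: [0.0, 0.706, 0.708, 0.0]
contact_force: [0.4, -0.3, -5.5]
opening: 0.0377
grip_force: 84.8
```

```bash
python3 st.py
```

```text
[ 0.5617 -0.1288  0.0422] closing dir deg 0.1 F [ 0.4 -0.3 -5.5] M [-0.01 -0.04  0.07] q [-0.46  0.7   0.86  1.97 -0.74  0.82  0.83] open 0.0377 t 28.725
```

Call:
send_rows --commands '[0,0,-0.15,0,0,0,-0.6,0,0,-0.25,0,0,0,-0.6,0,0,-0.25,0,0,0,-0.6,0,0,-0.25,0,0,0,-0.2,0,0,-0.25,0,0,0,0.0,0,0,-0.25,0,0,0,0.15,0,0,-0.25,0,0,0,0.15,0,0,3,0,0,0,0.15,0,0,8,0,0,0,0.4,-1,3,14,0,0,0,0.4]'

```text
time: 29.98
ee_pos: [0.5521, -0.1029, 0.1789]
orientation: [0.001, 0.708, 0.706, -0.0]
contact_force: [1.2, 1.7, 0.2]
opening: 0.0594
grip_force: 0.0
```

Call:
send_rows --commands '[-3,5,5,0,0,0,0.6,-7,10,8,0,0,0,1,-7,10,8,0,0,0,1,-7,10,8,0,0,0,1]'

```text
time: 30.48
ee_pos: [0.4821, 0.0007, 0.2578]
orientation: [-0.001, 0.705, 0.709, 0.002]
contact_force: [-0.0, 0.3, -0.2]
opening: 0.0855
grip_force: 0.0
```

```bash
python3 st.py; python3 nest.py
python3 - <<'E'
from h import *
s=dict(np.load("pics/wn.npz")); c=s["color"][60:310,225:405,::-1]
cv2.imwrite("pics/w6c.png",cv2.resize(c,None,fx=2.4,fy=2.4,interpolation=cv2.INTER_CUBIC))
E
```

```text
[0.4821 0.0007 0.2578] closing dir deg 0.4 F [-0.   0.3 -0.2] M [0.01 0.   0.05] q [-1.14  0.24  1.26  1.99 -0.27  1.09  0.24] open 0.0855 t 30.475
blocks in nest (z .054) [(559.4, -128.1, 40.2, 62.1, -0.1), (564.9, -51.7, 40.3, 61.3, -0.3), (561.5, 24.8, 40.3, 61.1, 0.2)] zmed 0.05399189743602904
```

View pics/w6c.png

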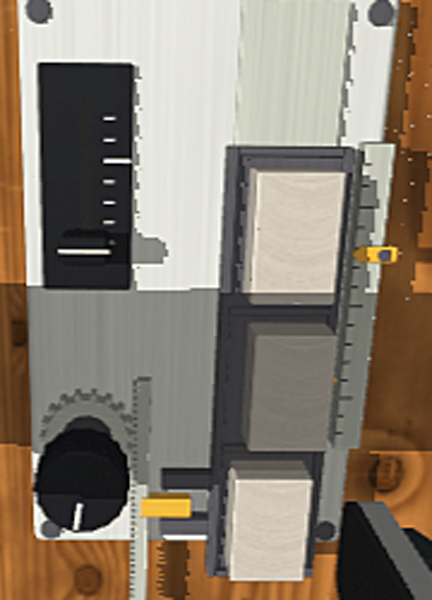

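Call:
send_rows --commands '[-1,-3,-2,0,0,-0.17,1,-1.9,-8.9,-5,0,0,-0.34,1,-1.9,-8.9,-8,0,0,-0.51,1,-1.9,-8.9,-10,0,0,-0.68,1,-1.9,-8.9,-12,0,0,-0.85,1,-1.9,-8.9,-14,0,0,-1.02,1,-1.9,-8.9,-14.8,0,0,-1.19,1,-1.9,-8.9,-14.8,0,0,-1.36,1,-1.9,-8.9,-14.8,0,0,-1.4,1,-1.9,-8.9,-14.8,0,0,-1.4,1]'

```text
time: 31.78
ee_pos: [0.463, -0.0919, 0.1086]
orientation: [0.001, 0.996, 0.085, -0.001]
contact_force: [0.5, 0.0, 0.2]
opening: 0.0856
grip_force: 0.0
```

```bash
python3 st.py
```

```text
[ 0.463  -0.0919  0.1086] closing dir deg -80.2 F [0.5 0.  0.2] M [ 0.02 -0.02 -0.04] q [-0.81  0.61  1.25  2.17 -0.76  0.91 -0.5 ] open 0.0856 t 31.775
```

Call:
send_rows --commands '[0.0,0.4,-2,0,0,0,1,0.0,0.4,-4.8,0,0,0,1,0.0,0.4,-4.8,0,0,0,1,0.0,0.4,-4.8,0,0,0,-0.3,0.0,0.4,-4.8,0,0,0,-0.3,0.0,0.4,-4.8,0,0,0,-0.3,0.0,0.4,-4.8,0,0,0,-0.3]' --squeeze 20

```text
time: 32.65
ee_pos: [0.4641, -0.0874, 0.0622]
orientation: [0.001, 0.996, 0.086, 0.001]
contact_force: [-0.4, -2.9, 6.0]
opening: 0.0432
grip_force: 22.4
```

```bash
python3 st.py
```

```text
[ 0.4641 -0.0874  0.0622] closing dir deg -80.1 F [-0.4 -2.9  6. ] M [-0.77  0.17  0.05] q [-0.74  0.66  1.14  2.2  -0.86  0.83 -0.43] open 0.0432 t 32.65
```

Turn CCW about 1.4 rad first, gently, then look at how forces drift.

Call:
send_rows --commands '[0,0,0,0,0,0,-0.5,0,0,0,0,0,0.15,-0.5,0,0,0,0,0,0.3,-0.5,0,0,0,0,0,0.45,-0.5,0,0,0,0,0,0.6,-0.5,0,0,0,0,0,0.75,-0.5,0,0,0,0,0,0.9,-0.5,0,0,0,0,0,1.05,-0.5,0,0,0,0,0,1.2,-0.5,0,0,0,0,0,1.35,-0.5]' --squeeze 60

```text
time: 33.9
ee_pos: [0.4637, -0.087, 0.0624]
orientation: [0.001, 0.723, 0.691, 0.001]
contact_force: [-2.7, -1.7, 9.0]
opening: 0.0425
grip_force: 59.6
```

```bash
python3 st.py
```

```text
[ 0.4637 -0.087   0.0624] closing dir deg -2.6 F [-2.7 -1.7  9. ] M [-0.55  0.4  -0.15] q [-0.52  0.48  0.79  2.19 -0.56  0.67  0.61] open 0.0425 t 33.9
```

Call:
send_rows --commands '[0,0,0,0,0,0.15,-0.5,0,0,0,0,0,0.3,-0.5,0,0,0,0,0,0.45,-0.5,0,0,0,0,0,0.6,-0.5,0,0,0,0,0,0.75,-0.5,0,0,0,0,0,0.9,-0.5,0,0,0,0,0,1.05,-0.5,0,0,0,0,0,1.2,-0.5,0,0,0,0,0,1.3,-0.5,0,0,0,0,0,1.3,-0.5]'

```text
time: 35.15
ee_pos: [0.4632, -0.0873, 0.0624]
orientation: [0.0, 0.159, 0.987, 0.0]
contact_force: [-3.5, -3.2, 10.2]
opening: 0.0432
grip_force: 59.7
```

```bash
python3 st.py
cat > top.py <<'E'
from h import *
t=snap("top","tt"); hsv=cv2.cvtColor(t["color"],cv2.COLOR_RGB2HSV)
b=cv2.inRange(hsv,(12,120,120),(32,255,255))
W=cloud(t); m=(b>0)&(abs(W[...,0]-.6)<.03)&(abs(W[...,1])<.12)
print("brass",rects(t,m,1,.03))
m=(W[...,2]>.0505)&(W[...,2]<.060)&(abs(W[...,0]-.562)<.05)&(abs(W[...,1]+.0)<.18)
print("nested",rects(t,cv2.morphologyEx(m.astype(np.uint8),cv2.MORPH_OPEN,np.ones((3,3))),30,.054))
E
python3 top.py
```

```text
[ 0.4632 -0.0873  0.0624] closing dir deg 71.7 F [-3.5 -3.2 10.2] M [-0.5   0.6   0.06] q [-0.25  0.4   0.43  2.18 -0.29  0.61  1.64] open 0.0432 t 35.15
brass [(602.3, 11.1, 5.2, 10.9, -88.2), (614.2, -84.5, 13.6, 71.7, -2.2), (614.1, 49.6, 13.6, 128.7, 0.6)]
nested [(561.2, 82.1, 39.5, 58.9, 0.6), (564.6, 22.0, 25.6, 39.8, -88.2)]
```

Call:
send_rows --commands '[0,0,0,0,0,0,1,0,0,0,0,0,0,1,0,0,0,0,0,0,1,0,0,5,0,0,-0.1,1,2,1,8,0,0,-0.28,1,4,3,8,0,0,-0.46,1,6,5,8,0,0,-0.64,1,8.5,5,8,0,0,-0.82,1,8.5,5,8,0,0,-1.0,0.4,8.5,5,8,0,0,-1.18,0.4]'

```text
time: 36.45
ee_pos: [0.5482, -0.0355, 0.1408]
orientation: [-0.0, 0.683, 0.73, -0.0]
contact_force: [0.1, 0.7, 0.6]
opening: 0.0599
grip_force: 0.0
```

Call:
send_rows --commands '[0,0,-4,0,0,-0.07,0.4,0,0,-4,0,0,-0.07,0.4,0,0,-4,0,0,-0.07,0.4]'

```text
time: 36.83
ee_pos: [0.5486, -0.0361, 0.1018]
orientation: [0.0, 0.706, 0.708, 0.0]
contact_force: [-0.1, 0.4, -0.3]
opening: 0.0594
grip_force: 0.0
```

```bash
python3 st.py
python3 - <<'E'
from h import *
s=snap("wrist","w7")
p=proj(s,[.597,.010,.03]).astype(int); print(p)
u0=max(0,min(560-100,p[0]-50));v0=max(0,min(420-75,p[1]-37)); print(u0,v0)
cv2.imwrite("pics/w7c.png",cv2.resize(s["color"][v0:v0+75,u0:u0+100,::-1],None,fx=8,fy=8,interpolation=cv2.INTER_CUBIC))
E
```

```text
[ 0.5486 -0.0361  0.1018] closing dir deg 0.2 F [-0.1  0.4 -0.3] M [-0.05 -0.02  0.02] q [-0.57  0.51  0.74  1.99 -0.46  0.82  0.44] open 0.0594 t 36.825
[347 158]
297 121
```

View pics/w7c.png

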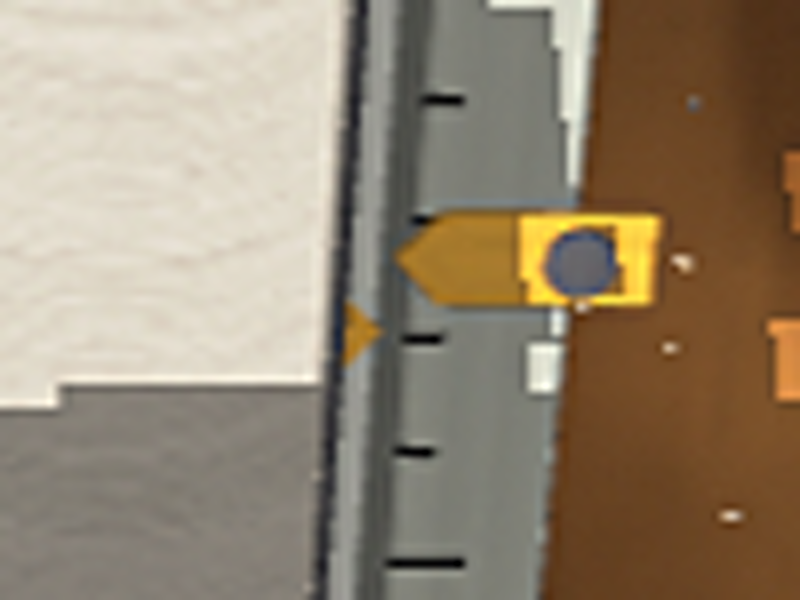

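Run:
```python
from h import *
s=dict(np.load("pics/w7.npz")); f=lambda a,b,h:np.round(ray(s,297+a/8,121+b/8,h)*1000,2)
W=cloud(s); g=lambda a,b:np.round(W[int(121+b/8),int(297+a/8)]*1000,1)
print(g(355,332),g(362,332),g(430,258),g(480,258),g(580,262),g(440,400))
p=f(382,332,.03)
for h in(.03,.033,.036):print(h,p,f(395,258,h),f(395,258,h)-p)
print("10mm? ticks",[f(420,b,.03)[1] for b in(100,220,339,452,563)])
```

```text
[592.6   7.4  29.9] [593.2   7.5  30.4] [597.5  14.2  33.8] [602.5  14.   32.6] [609.5  14.5  36.1] [600.9   1.   29.1]
0.03 [595.23   7.1   30.  ] [595.89  13.45  30.  ] [0.66 6.35 0.  ]
0.033 [595.23   7.1   30.  ] [595.21  13.9   33.  ] [-0.02  6.8   3.  ]
0.036 [595.23   7.1   30.  ] [594.53  14.35  36.  ] [-0.7   7.25  6.  ]
10mm? ticks [np.float64(26.61), np.float64(16.66), np.float64(6.5), np.float64(-3.45), np.float64(-13.51)]
```

Call:
send_rows --commands '[0,0,2,0,0,0,1,-4,-2.5,2,0,0,0,1,-8.5,-5.1,2,0,0,0,1,-8.5,-5.1,2,0,0,0,1,-8.5,-5.1,-1,0,0,0,1,-8.5,-5.1,-3.9,0,0,0,1,-8.5,-5.1,-3.9,0,0,0,1]' --squeeze 20

```text
time: 37.75
ee_pos: [0.4635, -0.0866, 0.0621]
orientation: [-0.001, 0.706, 0.708, -0.0]
contact_force: [-0.1, -0.3, -0.5]
opening: 0.0854
grip_force: 0.0
```

```bash
python3 st.py
```

```text
[ 0.4635 -0.0866  0.0621] closing dir deg 0.2 F [-0.1 -0.3 -0.5] M [-0.01 -0.03  0.01] q [-0.47  0.46  0.71  2.19 -0.5   0.66  0.6 ] open 0.0854 t 37.75
```

Call:
send_rows --commands '[0,0,0,0,0,0,-0.3,0,0,0,0,0,0,-0.5,0,0,0,0,0,0,-0.5,0,0,0,0,0,0,-0.5,0,0,0,0,0,0,-0.5,0,0,0,0,0,0.08,-0.5,0,0,0,0,0,0.16,-0.5,0,0,0,0,0,0.22,-0.5,0,0,0,0,0,0.24,-0.5,0,0,0,0,0,0.24,-0.5]' --squeeze 60

```text
time: 39.0
ee_pos: [0.4635, -0.0869, 0.0636]
orientation: [-0.0, 0.617, 0.787, 0.001]
contact_force: [-3.5, 0.6, 10.3]
opening: 0.0427
grip_force: 59.6
```

Call:
send_rows --commands '[0,0,0,0,0,0,1,0,0,0,0,0,0,1,0,0,0,0,0,0,1,0,0,5,0,0,-0.24,1,4,1,5.5,0,0,-0.24,1,8.5,1.7,5,0,0,-0.24,1,8.5,1.7,4,0,0,-0.24,0.4,8.5,1.7,4,0,0,-0.24,0.4,8.5,1.7,4,0,0,-0.24,0.4]'

```text
time: 40.12
ee_pos: [0.5469, -0.0706, 0.102]
orientation: [-0.0, 0.707, 0.707, -0.0]
contact_force: [0.5, -0.1, -0.4]
opening: 0.0601
grip_force: 0.0
```

```bash
python3 st.py
cat > ptr.py <<'E'
from h import *
import sys
s=snap("wrist",sys.argv[1])
print("cam",-s["R"].T@s["t"])
p=proj(s,[.597,.012,.03]).astype(int)
u0=max(0,min(460,p[0]-50));v0=max(0,min(345,p[1]-37)); print(u0,v0)
crop=s["color"][v0:v0+75,u0:u0+100]
cv2.imwrite(f"pics/{sys.argv[1]}.png",cv2.resize(crop[:,:,::-1],None,fx=8,fy=8,interpolation=cv2.INTER_CUBIC))
# brass tips: pointer = rightmost of the small blob, clip = leftmost of the large
big=cv2.resize(crop,None,fx=8,fy=8,interpolation=cv2.INTER_CUBIC)
m=cv2.inRange(cv2.cvtColor(big,cv2.COLOR_RGB2HSV),(13,190,90),(32,255,255))
n,l,st,_=cv2.connectedComponentsWithStats(m)
f=lambda a,b,h:np.round(ray(s,u0+a/8-.44,v0+b/8-.44,h)*1000,2)
for i in range(1,n):
    if st[i][4]<300 : continue
    ys,xs=np.where(l==i); L=ys[xs<=xs.min()+4].mean(); R=ys[xs>=xs.max()-4].mean()
    print(st[i].tolist(),"left tip z33",f(xs.min(),L,.033),"right tip z30",f(xs.max(),R,.03),"mid row z30/33",f(xs.mean(),(ys.min()+ys.max())/2,.03)[1],f(xs.mean(),(ys.min()+ys.max())/2,.033)[1])
E
python3 ptr.py w8
```

```text
[ 0.5469 -0.0706  0.102 ] closing dir deg 0.0 F [ 0.5 -0.1 -0.4] M [ 0.01 -0.01 -0.03] q [-0.51  0.51  0.74  1.98 -0.47  0.82  0.5 ] open 0.0601 t 40.125
cam [0.54602672 0.01112574 0.24467712]
304 65
[595, 153, 7, 59, 310] left tip z33 [610.55  20.61  33.  ] right tip z30 [611.93  20.93  30.  ] mid row z30/33 20.89 20.76
[423, 226, 101, 24, 1015] left tip z33 [597.31  16.46  33.  ] right tip z30 [606.02  17.28  30.  ] mid row z30/33 16.73 16.65
[345, 251, 30, 59, 721] left tip z33 [591.32  13.56  33.  ] right tip z30 [594.33  13.27  30.  ] mid row z30/33 13.51 13.48
[395, 250, 137, 70, 1733] left tip z33 [595.28  13.95  33.  ] right tip z30 [607.26  10.95  30.  ] mid row z30/33 13.16 13.13
[561, 316, 89, 16, 609] left tip z33 [608.87  10.42  33.  ] right tip z30 [616.95  10.13  30.  ] mid row z30/33 10.14 10.15
[571, 395, 18, 74, 439] left tip z33 [610.51   1.89  33.  ] right tip z30 [612.57   4.32  30.  ] mid row z30/33 1.68 1.82
[563, 479, 8, 73, 382] left tip z33 [610.51  -4.72  33.  ] right tip z30 [611.97  -4.57  30.  ] mid row z30/33 -5.01 -4.78
```

View pics/w8.png

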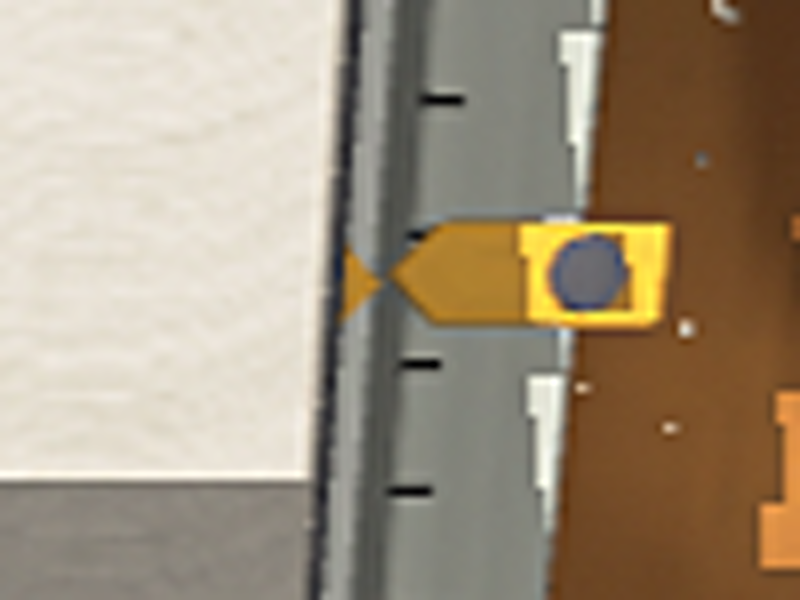

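Call:
send_rows --commands '[0,0,2,0,0,0,1,-4,-1,2,0,0,0,1,-8.3,-1.7,2,0,0,0,1,-8.3,-1.7,2,0,0,0,1,-8.3,-1.7,-1,0,0,0,1,-8.3,-1.7,-3.9,0,0,0,1,-8.3,-1.7,-3.9,0,0,0,1,-8.3,-1.7,-3.9,0,0,0,1]' --squeeze 20

```text
time: 41.18
ee_pos: [0.4665, -0.0873, 0.0644]
orientation: [0.001, 0.706, 0.708, 0.001]
contact_force: [-0.2, -0.2, 0.2]
opening: 0.0858
grip_force: 0.0
```

Call:
send_rows --commands '[0,0,0,0,0,0,-0.3,0,0,0,0,0,0,-0.5,0,0,0,0,0,0,-0.5,0,0,0,0,0,0,-0.5,0,0,0,0,0,0,-0.5]' --squeeze 60

```text
time: 41.8
ee_pos: [0.4637, -0.0867, 0.0639]
orientation: [-0.002, 0.706, 0.708, -0.0]
contact_force: [-6.3, 0.9, 12.0]
opening: 0.0423
grip_force: 59.1
```

```bash
python3 st.py
```

```text
[ 0.4637 -0.0867  0.0639] closing dir deg 0.1 F [-6.3  0.9 12. ] M [0.23 1.15 0.06] q [-0.47  0.46  0.72  2.19 -0.5   0.66  0.6 ] open 0.0423 t 41.8
```

Call:
send_rows --commands '[0,0,0,0,0,0.01,-0.5,0,0,0,0,0,0.02,-0.5,0,0,0,0,0,0.03,-0.5,0,0,0,0,0,0.035,-0.5,0,0,0,0,0,0.035,-0.5,0,0,0,0,0,0.035,-0.5]'

```text
time: 42.55
ee_pos: [0.4636, -0.0867, 0.0639]
orientation: [-0.002, 0.694, 0.72, -0.0]
contact_force: [-5.6, 1.7, 12.1]
opening: 0.0423
grip_force: 59.1
```

```bash
python3 st.py
```

```text
[ 0.4636 -0.0867  0.0639] closing dir deg 2.1 F [-5.6  1.7 12.1] M [ 0.28  1.17 -0.11] q [-0.47  0.46  0.71  2.19 -0.49  0.66  0.63] open 0.0423 t 42.55
```

Call:
send_rows --commands '[0,0,0,0,0,0,1,0,0,0,0,0,0,1,0,0,0,0,0,0,1,0,0,5,0,0,-0.04,1,4,1,5.5,0,0,-0.04,1,8.5,1.7,5,0,0,-0.04,1,8.5,1.7,4,0,0,-0.04,0.4,8.5,1.7,4,0,0,-0.04,0.4,8.5,1.7,4,0,0,-0.04,0.4]'

```text
time: 43.68
ee_pos: [0.5489, -0.0706, 0.103]
orientation: [-0.0, 0.709, 0.706, -0.0]
contact_force: [-0.1, -0.1, 0.6]
opening: 0.0599
grip_force: 0.0
```

```bash
python3 st.py; python3 ptr.py w9|head -6
```

```text
[ 0.5489 -0.0706  0.103 ] closing dir deg -0.3 F [-0.1 -0.1  0.6] M [-0.01 -0.06 -0.01] q [-0.51  0.52  0.75  1.98 -0.48  0.83  0.5 ] open 0.0599 t 43.675
cam [0.54847034 0.0111415  0.245681  ]
300 64
[595, 127, 7, 69, 341] left tip z33 [610.64  22.27  33.  ] right tip z30 [611.96  22.82  30.  ] mid row z30/33 22.81 22.64
[395, 231, 130, 60, 1478] left tip z33 [595.4   13.92  33.  ] right tip z30 [606.27  17.27  30.  ] mid row z30/33 15.37 15.31
[344, 251, 31, 56, 751] left tip z33 [591.35  13.42  33.  ] right tip z30 [594.35  14.04  30.  ] mid row z30/33 14.04 14.0
[411, 292, 184, 38, 1587] left tip z33 [596.78  12.56  33.  ] right tip z30 [612.57  10.31  30.  ] mid row z30/33 11.51 11.5
```

View pics/w9.png

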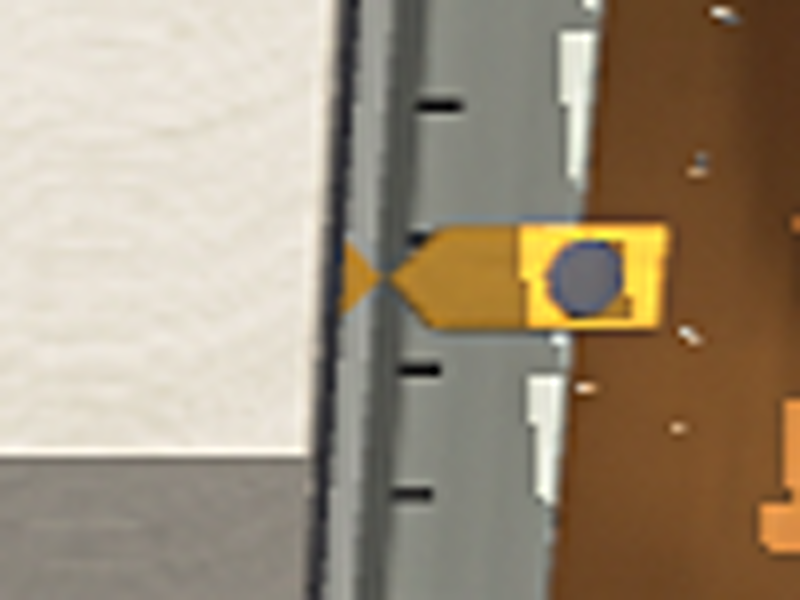

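Call:
send_rows --commands '[0,2,2,0,0,0,0.4,-3,6,2,0,0,0,0.4,-6,8.9,2,0,0,0,0.4,-8.5,8.9,2,0,0,0,0.4,-8.5,8.9,-2,0,0,0,0.4,-8.5,8.9,-4,0,0,0,0.4,-8.5,8.9,-4,0,0,0,0.4,-8.5,8.9,-4,0,0,0,0.4]' --squeeze 20

```text
time: 44.72
ee_pos: [0.4657, 0.0187, 0.064]
orientation: [0.0, 0.708, 0.706, 0.001]
contact_force: [-0.3, -0.4, 1.0]
opening: 0.0598
grip_force: 0.0
```

```bash
python3 st.py
```

```text
[0.4657 0.0187 0.064 ] closing dir deg -0.2 F [-0.3 -0.4  1. ] M [-0.03 -0.02  0.01] q [-0.71  0.45  0.73  2.2  -0.51  0.65  0.38] open 0.0598 t 44.725
```

Call:
send_rows --commands '[-0.2,0,-2,0,0,0,0.4,-0.2,0,-3.5,0,0,0,0.4,-0.2,0,-3.5,0,0,0,0.4,-0.2,0,-3.5,0,0,0,-0.8,-0.2,0,-3.5,0,0,0,-0.8,-0.2,0,-3.5,0,0,0,-0.8,-0.2,0,-3.5,0,0,0,-0.8,-0.2,0,-3.5,0,0,0,-0.8]' --squeeze 20

```text
time: 45.72
ee_pos: [0.4639, 0.019, 0.0288]
orientation: [0.0, 0.708, 0.706, 0.001]
contact_force: [-0.4, -0.2, 6.5]
opening: 0.0238
grip_force: 24.2
```

```bash
python3 st.py
```

```text
[0.4639 0.019  0.0288] closing dir deg -0.2 F [-0.4 -0.2  6.5] M [-0.05  0.08  0.01] q [-0.65  0.51  0.66  2.22 -0.58  0.58  0.44] open 0.0238 t 45.725
```

Call:
send_rows --commands '[0,1,0,0,0,0,-0.8,0,2,0,0,0,0,-0.8,0,3,0,0,0,0,-0.8,0,3.7,0,0,0,0,-0.8,0,4.0,0,0,0,0,-0.8,0,4.0,0,0,0,0,-0.8,0,4.0,0,0,0,0,-0.8]'

```text
time: 46.6
ee_pos: [0.464, 0.0599, 0.0287]
orientation: [0.0, 0.708, 0.706, 0.001]
contact_force: [0.3, 0.1, 7.5]
opening: 0.0235
grip_force: 24.4
```

```bash
python3 st.py
```

```text
[0.464  0.0599 0.0287] closing dir deg -0.1 F [0.3 0.1 7.5] M [0.02 0.01 0.01] q [-0.74  0.52  0.66  2.22 -0.59  0.58  0.36] open 0.0235 t 46.6
```

Call:
send_rows --commands '[0,0,0,0,0,0,0,0,0,0,0,0,0,0.4,0,0,0,0,0,0,0.4,0,0,5,0,0,0,0.4,0,-4,8,0,0,0,0.4,0,-8.4,8,0,0,0,0.4,0,-8.4,8,0,0,0,0.4,0,-8.4,8,0,0,0,0.4]'

```text
time: 47.6
ee_pos: [0.4628, -0.0245, 0.1079]
orientation: [-0.0, 0.708, 0.706, -0.0]
contact_force: [0.1, -0.5, 0.5]
opening: 0.0599
grip_force: 0.0
```

```bash
python3 st.py
cat > fd.py <<'E'
from h import *
import sys
s=snap("wrist",sys.argv[1]); print("cam",-s["R"].T@s["t"])
p=proj(s,[.468,.055,.02]).astype(int); u0,v0=max(0,p[0]-50),max(0,p[1]-60); print(u0,v0)
cv2.imwrite(f"pics/{sys.argv[1]}.png",cv2.resize(s["color"][v0:v0+120,u0:u0+100,::-1],None,fx=5,fy=5,interpolation=cv2.INTER_CUBIC))
W=cloud(s); m=(W[...,2]>.041)&(W[...,2]<.05)&(abs(W[...,0]-.463)<.025)&(abs(W[...,1]-.05)<.06)
print("fader",rects(s,m,20,.046))
E
python3 fd.py w10
```

```text
[ 0.4628 -0.0245  0.1079] closing dir deg -0.2 F [ 0.1 -0.5  0.5] M [ 0.04 -0.02 -0.01] q [-0.71  0.38  0.83  2.18 -0.41  0.75  0.39] open 0.0599 t 47.6
cam [0.46225559 0.05714755 0.25054807]
233 46
fader [(463.1, 58.3, 13.5, 23.6, 89.7)]
```

View pics/w10.png

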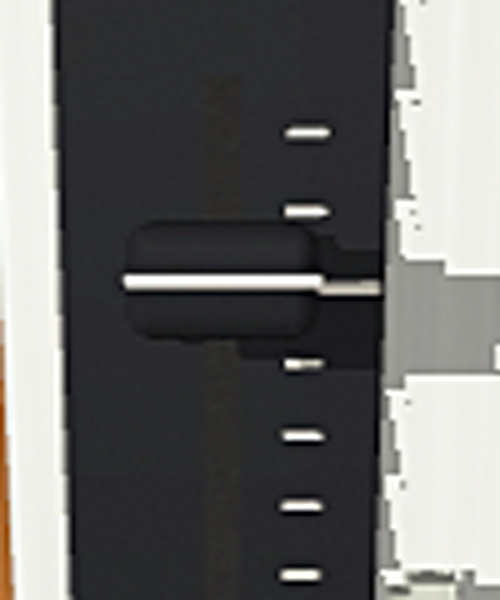

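Run:
```python
from h import *
s=dict(np.load("pics/w10.npz")); f=lambda a,b,h:np.round(ray(s,233+a/5-.4,46+b/5-.4,h)*1000,2)
print("line",f(220,282,.046)); print("ticks",[f(305,b,.02)[1] for b in(132,212,289,364,436,506,575)])
```

```text
line [462.86  58.11  46.  ]
ticks [np.float64(77.43), np.float64(67.29), np.float64(57.25), np.float64(47.17), np.float64(37.22), np.float64(27.27), np.float64(17.18)]
```

Call:
send_rows --commands '[0,4,0,0,0,0,0.4,0.1,8.3,0,0,0,0,0.4,0.1,8.3,-4,0,0,0,0.4,0.1,8.3,-7.9,0,0,0,0.4,0.1,8.3,-7.9,0,0,0,0.4,0.1,8.3,-7.9,0,0,0,-0.8,0.1,8.3,-7.9,0,0,0,-0.8,0.1,8.3,-7.9,0,0,0,-0.8,0.1,8.3,-7.9,0,0,0,-0.8,0.1,8.3,-7.9,0,0,0,-0.8]'

```text
time: 48.9
ee_pos: [0.464, 0.0583, 0.0305]
orientation: [-0.001, 0.708, 0.706, 0.001]
contact_force: [-2.3, -0.0, 4.8]
opening: 0.0236
grip_force: 22.5
```

```bash
python3 st.py
```

```text
[0.464  0.0583 0.0305] closing dir deg -0.2 F [-2.3 -0.   4.8] M [ 0.01  0.58 -0.04] q [-0.74  0.52  0.68  2.21 -0.59  0.59  0.37] open 0.0236 t 48.9
```

Call:
send_rows --commands '[0,-0.05,0,0,0,0,-0.8,0,-0.09,0,0,0,0,-0.8,0,-0.09,0,0,0,0,-0.8,0,-0.09,0,0,0,0,-0.8]'

```text
time: 49.4
ee_pos: [0.464, 0.058, 0.0305]
orientation: [-0.001, 0.708, 0.706, 0.001]
contact_force: [-1.9, 1.8, 6.3]
opening: 0.0236
grip_force: 22.6
```

```bash
python3 st.py
```

```text
[0.464  0.058  0.0305] closing dir deg -0.2 F [-1.9  1.8  6.3] M [ 0.23  0.56 -0.01] q [-0.74  0.52  0.67  2.21 -0.59  0.59  0.37] open 0.0236 t 49.4
```

Call:
send_rows --commands '[0,-0.03,0,0,0,0,-0.8,0,-0.06,0,0,0,0,-0.8,0,-0.06,0,0,0,0,-0.8,0,-0.06,0,0,0,0,-0.8]'

```text
time: 49.9
ee_pos: [0.464, 0.0574, 0.0305]
orientation: [-0.001, 0.708, 0.706, 0.001]
contact_force: [-2.8, 1.6, 4.7]
opening: 0.0235
grip_force: 22.6
```

```bash
python3 st.py
```

```text
[0.464  0.0574 0.0305] closing dir deg -0.1 F [-2.8  1.6  4.7] M [ 0.31  0.64 -0.04] q [-0.74  0.52  0.67  2.21 -0.59  0.59  0.37] open 0.0235 t 49.9
```

Call:
send_rows --commands '[0,0,0,0,0,0,0,0,0,0,0,0,0,0.4,0,0,0,0,0,0,0.4,0,0,5,0,0,0,0.4,0,-4,8,0,0,0,0.4,0,-8.4,8,0,0,0,0.4,0,-8.4,8,0,0,0,0.4,0,-8.4,8,0,0,0,0.4]'

```text
time: 50.9
ee_pos: [0.464, -0.0271, 0.109]
orientation: [-0.0, 0.708, 0.706, -0.0]
contact_force: [0.0, -0.6, -0.9]
opening: 0.0599
grip_force: 0.0
```

```bash
python3 fd.py w11
python3 - <<'E'
from h import *
s=dict(np.load("pics/w11.npz"));W=cloud(s)
g=cv2.cvtColor(s["color"],cv2.COLOR_RGB2GRAY)
a=proj(s,[.463,.0575,.046]); b=proj(s,[.4785,.0573,.02])
for p,h in((a,.046),(b,.02)):
    u,v=int(round(p[0])),int(round(p[1])); c=g[v-5:v+6,u-2:u+3].astype(float).mean(1); w=np.clip(c-c.min()-30,0,None); vv=(w*np.arange(v-5,v+6)).sum()/w.sum()
    print(c.astype(int), np.round(ray(s,u,vv,h)*1000,2))
E
```

```text
cam [0.46336409 0.05456177 0.25163825]
232 42
fader [(463.0, 57.5, 13.5, 23.7, 89.7)]
[ 44  43  33  36 255 255 245   9  35  40  39] [463.04  57.33  46.  ]
[ 28  28  24  17 118 190 184  50  19  26  27] [478.37  57.42  20.  ]
```

Call:
send_rows --commands '[0,1,6,0,0,0,0.4,1.5,3,12,0,0,0,0.4,1.5,3,16,0,0,0,0.4,1.5,3,16,0,0,0,0.4,1.5,3,16,0,0,0,0.4]'

```text
time: 51.58
ee_pos: [0.4784, 0.0036, 0.2682]
orientation: [-0.001, 0.707, 0.707, -0.001]
contact_force: [0.7, 0.5, -1.2]
opening: 0.0601
grip_force: 0.0
```

```bash
python3 st.py
python3 - <<'E'
from h import *
s=snap("wrist","w12"); W=cloud(s)
m=(W[...,2]>.0505)&(W[...,2]<.060)&(abs(W[...,0]-.562)<.05)&(abs(W[...,1])<.18)
print(rects(s,cv2.morphologyEx(m.astype(np.uint8),cv2.MORPH_OPEN,np.ones((3,3))),150,.054))
cv2.imwrite("pics/w12.png",cv2.resize(s["color"][40:310,200:420,::-1],None,fx=2.2,fy=2.2,interpolation=cv2.INTER_CUBIC))
E
```

```text
[0.4784 0.0036 0.2682] closing dir deg -0.1 F [ 0.7  0.5 -1.2] M [-0.01  0.01 -0.02] q [-0.99  0.14  1.01  1.97 -0.14  1.1   0.08] open 0.0601 t 51.575
[(559.8, -62.0, 40.0, 61.0, -0.1), (565.2, 14.9, 40.2, 60.5, -0.2), (561.9, 91.8, 40.2, 60.6, -0.2)]
```

View pics/w12.png

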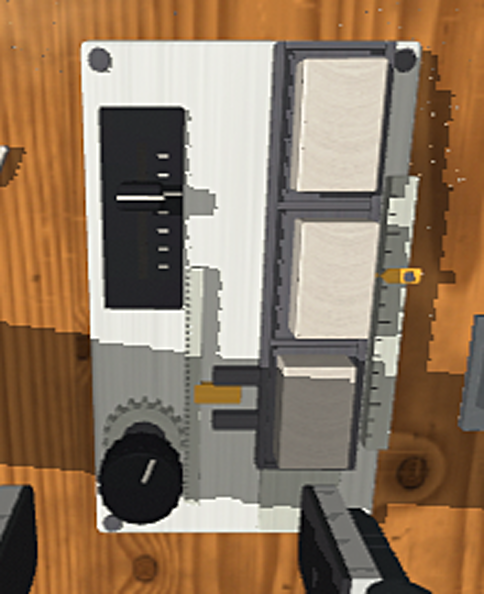

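The picture shows all three blocks flat in their nests (around columns 310–340). The pointer is at the clip (395,275) and the fader line on the long tick (150,197).

```bash
python3 -c "
from rig import manip
print(manip.close_job())"
```

```text
the job is handed in; nothing more can be done
None
```

The job is handed in at about 52 s, done in the order asked: all three small blocks lie flat in their nests, the pointer is within about 0.2 mm of the clip (approached only from the home side), and the fader is within about 0.1 mm of the long mark.

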